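# Put the table seasonings back in their caddy

## Task

Put the table seasonings back in the divided wooden caddy, each standing upright in its own compartment, the tall ones along the high back of the caddy and the short ones in front: the soy-sauce pitcher in the wide back compartment and the shichimi tube in the narrow one beside it, the salt shaker in the front compartment before the soy sauce and the toothpick cup in the front compartment before the shichimi. Set each one down gently rather than dropping it. The sake flask, tea canister, sake cup and teacup are not part of the set: leave them standing where they are.

Things in the scene. Friction and masses are not known exactly. Their poses are not given: they have to be found in the camera images.
- caddy: Fixed wooden caddy 166 x 168 mm, any yaw. Origin: centre of underside. Back panel (+x side) 48 mm high with hand slot; other walls and dividers 22 mm high, 6 mm thick; inner floor 6 mm up. Compartments, inner x by y, centre in its frame (mm): wide back 84x88 at (35, 34); narrow back 84x62 at (35, -47); fronts 64x75, before the wide one at (-45, 40.5), before the narrow one at (-45, -40.5).
- soy_pitcher: Loose white ceramic soy-sauce pitcher, 0.24 kg, 97 mm high: base 64 mm across, tapering above 28 mm height to a 37 mm neck, then a round lid 40 mm across from 66 to 88 mm height, small knob on top. Short spout towards its +x, ending 37 mm from the axis at 90 mm height: grip the lid at 80 mm height across its y axis. Origin: centre of underside, z up.
- shichimi_tube: Loose dark-brown wooden shichimi (spice) tube, a plain upright cylinder 36 mm across and 80 mm high with a small pale wooden stopper, 12 mm across and 8 mm high, off-centre on its top; about 0.07 kg. Origin: centre of its underside, z up along its axis.
- salt_shaker: Loose salt shaker, upright cylinder 40 mm across and 66 mm high: white ceramic body up to 48 mm, above it a domed steel cap with five holes; about 0.12 kg. Origin: centre of its underside, z up along its axis.
- toothpick_cup: Loose round white ceramic cup full of wooden toothpicks: cup 42 mm across and 58 mm high, toothpick tips up to 75 mm high; about 0.10 kg. Origin: centre of its underside, z up along its axis.
- sake_flask: Not a seasoning, stays: loose white ceramic sake flask 105 mm high, belly 66 mm across, slender neck 24 mm with a flared open mouth, no spout or lid. Origin: centre of its underside.
- tea_canister: Not a seasoning, stays: loose dark-brown wooden tea canister, cylinder 67 mm across and 92 mm high with a slip-on lid; much wider than the shichimi tube. Origin: centre of its underside.
- sake_cup: Not a seasoning, stays: loose small white ceramic sake cup, empty, 52 mm across the mouth and 44 mm high. Origin: centre of its underside.
- teacup: Not a seasoning, stays: loose straight-sided white ceramic teacup, empty, 66 mm across and 70 mm high; much wider than the toothpick cup. Origin: centre of its underside.
Things that resemble listed ones, but are neither listed nor needed, are in the scene too. Leave any pink or yellow look-alike of the toothpick_cup alone.

How it is judged (in metres and radians):
At the end, for the whole second after the job is handed in: Pitcher in the wide back compartment, shichimi tube in the narrow one, salt before the pitcher, toothpicks before the shichimi: each inside (3 mm allowance), on the floor within 4 mm, upright within 0.1 rad, at rest. Flask, canister, sake cup and teacup upright within 20 mm of where they stood (x of soy_pitcher in the frame of caddy between 0.022 and 0.048 m and y of soy_pitcher in the frame of caddy between 0.019 and 0.049 m and z of soy_pitcher in the frame of caddy between 0.002 and 0.01 m and angle between each of soy_pitcher, shichimi_tube, salt_shaker, toothpick_cup, sake_flask, tea_canister, sake_cup, teacup's own z axis and vertical below 0.1 rad and linear speed of each of soy_pitcher, shichimi_tube, salt_shaker, toothpick_cup below 0.02 m/s and angular speed of each of soy_pitcher, shichimi_tube, salt_shaker, toothpick_cup below 0.2 rad/s and x of shichimi_tube in the frame of caddy between 0.008 and 0.062 m and y of shichimi_tube in the frame of caddy between -0.063 and -0.031 m and z of shichimi_tube in the frame of caddy between 0.002 and 0.01 m and x of salt_shaker in the frame of caddy between -0.06 and -0.03 m and y of salt_shaker in the frame of caddy between 0.02 and 0.061 m and z of salt_shaker in the frame of caddy between 0.002 and 0.01 m and x of toothpick_cup in the frame of caddy between -0.059 and -0.031 m and y of toothpick_cup in the frame of caddy between -0.06 and -0.021 m and z of toothpick_cup in the frame of caddy between 0.002 and 0.01 m and distance of each of sake_flask, tea_canister, sake_cup, teacup from where it was at the start of the episode below 0.02 m); the robot touches nothing.
It fails at once if one of the four things is dropped: it falls freely, clear of the fingers, at more than 0.75 m/s (about 3 cm of fall) ((contact force between soy_pitcher and the fingers below 0.01 N and linear speed of soy_pitcher above 0.75 m/s) or (contact force between shichimi_tube and the fingers below 0.01 N and linear speed of shichimi_tube above 0.75 m/s) or (contact force between salt_shaker and the fingers below 0.01 N and linear speed of salt_shaker above 0.75 m/s) or (contact force between toothpick_cup and the fingers below 0.01 N and linear speed of toothpick_cup above 0.75 m/s)).
It fails at once if a flask, canister, sake cup or teacup that should stay is pushed more than 30 mm or knocked over (distance of any of sake_flask, tea_canister, sake_cup, teacup from where it was at the start of the episode above 0.03 m or angle between any of sake_flask, tea_canister, sake_cup, teacup's own z axis and vertical above 0.5 rad).
It also fails if it takes over 112 s, if anything falls off the work surface, if the arm or the gripper's body presses on something with over 40 N, if the wrist force passes 120 N, or if a joint passes its speed limit or range.

## Robot

A 6-joint arm with a two-finger parallel gripper is mounted at the origin on the work surface. World frame = base frame: x ahead of the robot, y to its left, z up, the work surface at z = 0. Lengths are in mm, angles in rad, forces in N, time in s.
With the tool pointing down it reaches from about 300 to 775 mm from the base axis. Payload 14.6 kg.
Tool frame: the origin (TCP) lies on the centre line of the jaws, within the pads' length; the fingertips stand 19 mm ahead of it and the grasp point (between the pads) is the TCP (bot.tip_reach is the distance from the TCP to the fingertips, in mm); z points along the fingers, y is the line along which they close (so a half turn about z gives the same grasp; the last joint's range is limited). The gripper opens to 85 mm and grips with 20 to 120 N. Pads are 22 mm wide; open, the fingers measure 114 mm over their backs; the gripper's body (76 mm by 85 mm) begins 54 mm behind the grasp point. The pads swing forward as they close: fully open they stand 13 mm farther back than shut.
Start: joints at [1.274, 0.3, 1.521, -0, 1.321, -0.067], TCP at [125.279, 535.532, 250.281] pointing down, gripper open.
Joint ranges: [-3.03, 3.03], [-0.79, 2.21], [0.23, 2.52], [-1.04, 4.18], [0, 3.07], [-2.55, 2.55]. Speed limits (rad/s): [2.22, 2.22, 2.57, 3.14, 3.14, 3.14].

## Interface

Orientations are given as a unit quaternion [w, x, y, z].
In Python, from rig import bot gives the robot as it stands. Calls block until the motion is done:
- bot.move_to(position, orientation): joint-space move of the TCP to a pose.
- bot.servo_line(position, attitude=None, speed=150, until_force=None): straight line of the TCP; attitude=None keeps the orientation; speed is the mean speed in mm/s. With until_force (N) it stops when the force on the tool has changed by that much, and returns True; else False.
- bot.move_joints(angles): joint-space move.
- bot.move_gripper(opening, grip_force=None): finger opening in mm; grip_force is the grip in N (None keeps the last); returns when the fingers have stopped.
- bot.dwell(seconds).
- bot.ik(position, orientation): joint angles nearest the present ones, or None.
- bot.read_state(): the state.
- bot.read_camera(name): name is "side" or "top" or "wrist"; returns a dict with "image" (480x640x3 uint8, blue, green, red), "depth" (480x640 float32, mm along the optical axis (not along the pixel's ray), 0 where there is no reading), "fovy" (degrees; the focal length in pixels is half the picture's height over the tangent of half this angle, whatever the lens; pixels are square), "cx", "cy" (the principal point, pixels), "k1" (the pictures are not rectified: a ray, as slopes to the right and down, at radius r is drawn at 1 + k1 r^2 times it, then the intrinsics apply), "eye" and "attitude" of the camera in the world; the wrist camera has in their place "mount" (4x4, takes a point from camera to tool coordinates, whose origin is the TCP and whose axes are the flange's). Camera axes: x right, y down, z forward; pixel columns grow to the right and rows downward; lengths in mm; the calibration is good to about 2 mm. A picture is of the moment at which its call begins: read the wrist's pose just before it.
A pose or a line that the arm cannot do raises bot.MotionError and nothing moves.
- bot.finish_job(): hands the job in; it is judged then, once.
The state is a dict: "clock": time; "joint_positions": joint angles; "qvel": joint speeds; "effort": joint torques, N m; "ee_pos": TCP position; "tool_rot": TCP orientation; "ft_force": force on the tool from outside, world axes, zero at the start; "moment": the same for the moment, N m; "grip_width": finger opening in mm; "grip_force": force on a finger pad.
Only numpy, scipy, OpenCV 4.12 (cv2) and the standard library are available. Lean on these libraries where they do the work, as an engineer would, in place of code of your own. Each camera call takes 0.05 s, during which the arm holds its last target. There are 200 camera calls.

## Working session

There is one attempt and no reset: what is moved stays moved. The work goes in short steps, each a Python script; the robot and the scene stay as the last script left them, time stands still between calls to the robot, and variables do not carry over. Pictures are saved under pics/ and viewed, at most 14 in all, crops included, and the job is handed in when it is done.

```bash
ls; mkdir -p pics; cat > h.py <<'E'
import numpy as np, cv2
from rig import bot
from scipy.spatial.transform import Rotation as R
def rot(q): return R.from_quat([q[1],q[2],q[3],q[0]]).as_matrix()
def cam(name):
    s=bot.read_state(); c=bot.read_camera(name)
    if 'eye' in c: c['R']=rot(c['attitude']); c['t']=np.array(c['eye'],float)
    else:
        T=rot(s['tool_rot']); M=np.array(c['mount']); c['R']=T@M[:3,:3]; c['t']=T@M[:3,3]+np.array(s['ee_pos'])
    c['f']=240/np.tan(np.radians(c['fovy'])/2); return c
def slopes(c,uv):
    K=np.array([[c['f'],0,c['cx']],[0,c['f'],c['cy']],[0,0,1]])
    return cv2.undistortPoints(np.array(uv,float).reshape(-1,1,2),K,np.array([c['k1'],0,0,0.])).reshape(-1,2)
def rays(c,uv):
    s=slopes(c,uv); return np.c_[s,np.ones(len(s))]@c['R'].T
def onplane(c,uv,z):
    d=rays(c,uv); return c['t']+d*((z-c['t'][2])/d[:,2])[:,None]
def cloud(c):
    v,u=np.mgrid[0:480,0:640]; uv=np.c_[u.ravel(),v.ravel()]
    P=c['t']+rays(c,uv)*c['depth'].reshape(-1,1); P=P.reshape(480,640,3); P[c['depth']<=0]=np.nan; return P
E
python3 - <<'E'
from h import *
for n in ('top','side','wrist'):
    c=cam(n); cv2.imwrite(f'pics/{n}0.png',c['image']); np.save(f'pics/{n}0.npy',c,allow_pickle=True)
    print(n,c['t'].round(),c['R'].round(2).tolist(),c['f'],c['k1'],c['cx'],c['cy'])
print(bot.read_state())
E
```

```text
pics
top [ 419.   22. 1496.] [[0.0, -1.0, 0.07], [-1.0, -0.0, 0.0], [-0.0, -0.07, -1.0]] 554.9406037847732 -0.010773512887813655 314.28347437290796 253.93237571228235
side [ 343. 1149. 1061.] [[-0.99, -0.09, 0.13], [-0.16, 0.66, -0.73], [-0.02, -0.74, -0.67]] 568.8293453254411 -0.009936693181943672 324.243273559724 237.1862615950442
wrist [ 53. 553. 374.] [[0.23, 0.93, 0.28], [0.97, -0.22, -0.07], [-0.0, 0.29, -0.96]] 332.74365658496043 -0.0008233549752736418 310.88825123297136 239.80507156379963
{'clock': 0.15, 'joint_positions': array([ 1.27438869e+00,  3.00347338e-01,  1.52144239e+00, -1.51669547e-05,
        1.32069405e+00, -6.66281042e-02]), 'qvel': array([-0.00086715, -0.00220695, -0.00257794, -0.00026008, -0.00072569,
        0.00109545]), 'effort': array([ 3.92710172e-04, -5.43673217e+01, -3.61885571e+01, -1.18231410e-04,
        3.28740207e-03, -2.23189846e-05]), 'ee_pos': array([125.24341259, 535.38431399, 249.847873  ]), 'tool_rot': array([-7.32075419e-05,  1.14635303e-01,  9.93407544e-01, -4.39565175e-04]), 'ft_force': array([ 0.30226216, -0.31562497, -0.30541545]), 'moment': array([-0.00576643, -0.04475131, -0.036421  ]), 'grip_force': 0.0, 'grip_width': 85.71197499229095}
```

View pics/top0.png

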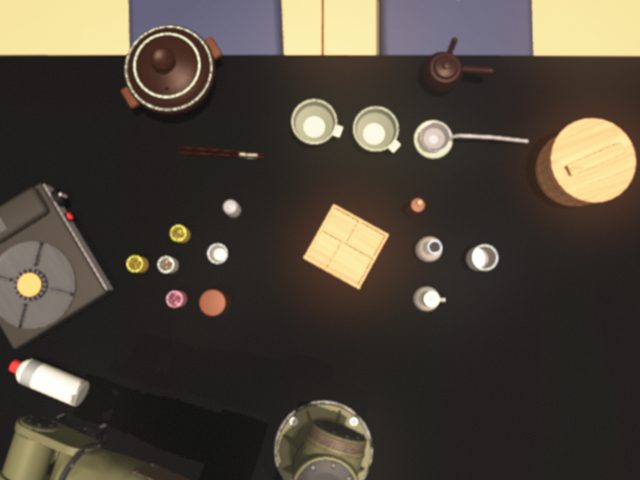

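View pics/side0.png

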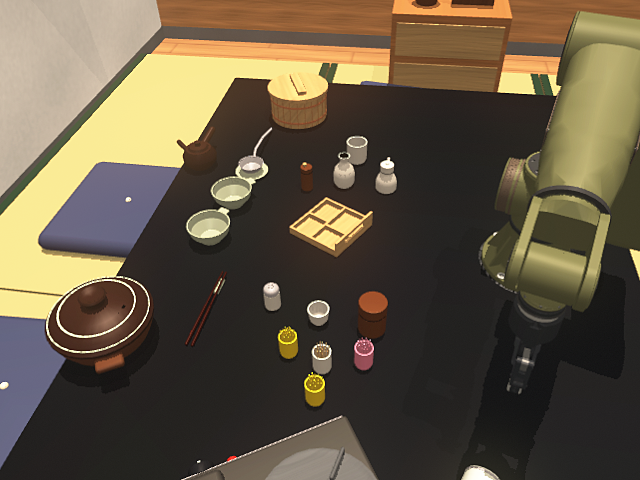

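The top view shows these:
- Left group: salt (232,208), sake cup (217,253), white toothpick cup (168,264), yellow look-alikes (179,233) and (137,264), pink look-alike (176,299), canister (212,302).
- Right group: shichimi (417,205), flask (429,249), pitcher with spout (428,298), teacup (482,257).
- Caddy at (346,246). In the side view its high back seems to face the robot, near (372,215).

```bash
cat > m.py <<'E'
from h import *
cs={n:np.load(f'pics/{n}0.npy',allow_pickle=True).item() for n in('top','side')}
pts=dict(salt=(232,208),scup=(217,253),tp=(168,264),y1=(179,233),y2=(137,264),pink=(176,299),can=(212,302),shi=(417,205),flask=(429,249),pit=(428,298),tea=(482,257))
PT=cloud(cs['top']);PS=cloud(cs['side'])
for k,uv in pts.items():
    p=onplane(cs['top'],[uv],60)[0]
    out=[]
    for P in(PT,PS):
        Q=P.reshape(-1,3); Q=Q[(np.hypot(*(Q[:,:2]-p[:2]).T)<42)&(Q[:,2]>12)]
        if len(Q)==0: out.append('none');continue
        lo,hi=Q.min(0),Q.max(0); out.append((len(Q),((lo+hi)/2)[:2].round(1).tolist(),(hi-lo)[:2].round(),hi[2].round(1)))
    print(k,p.round(),*out)
T=cs['top']['image']
a=cv2.resize(T[185:325,120:260],(560,560),interpolation=cv2.INTER_CUBIC)
b=cv2.resize(T[190:290,300:400],(560,560),interpolation=cv2.INTER_CUBIC)
S=cs['side']['image']
cv2.imwrite('pics/c1.png',np.hstack([cv2.resize(S[270:410,240:400],(400,350)),cv2.resize(S[130:270,280:410],(325,350))]))
# caddy
m=cv2.inRange(T[190:300,295:400],(60,110,150),(255,255,255))
cn=max(cv2.findContours(m,0,2)[0],key=cv2.contourArea)+[295,190]
bx=cv2.boxPoints(cv2.minAreaRect(cn)); print(bx, onplane(cs['top'],bx,22).round(1).tolist())
c=PT[246,346]
for P in (PT,PS):
    Q=P.reshape(-1,3); p=onplane(cs['top'],[(346,246)],20)[0]
    Q=Q[np.hypot(*(Q[:,:2]-p[:2]).T)<130]
    for lo,hi in((3,12),(17,27),(36,60)):
        q=Q[(Q[:,2]>lo)&(Q[:,2]<hi)]; print(lo,hi,len(q),q.mean(0).round(1) if len(q) else '', cv2.minAreaRect(q[:,:2].astype(np.float32)) if len(q)>3 else '')
E
python3 m.py
```

```text
salt [635. 239.  60.] (227, [639.5, 244.0], array([39., 40.]), np.float64(74.2)) (349, [637.4, 248.9], array([39., 37.]), np.float64(68.9))
scup [517. 277.  60.] (178, [519.3, 278.7], array([50., 50.]), np.float64(54.4)) (371, [517.1, 280.9], array([49., 53.]), np.float64(48.7))
tp [488. 404.  60.] (252, [489.1, 409.2], array([41., 43.]), np.float64(77.8)) (469, [486.9, 413.1], array([42., 44.]), np.float64(77.8))
y1 [569. 377.  60.] (244, [570.6, 379.4], array([40., 43.]), np.float64(81.4)) (451, [568.8, 381.9], array([41., 45.]), np.float64(74.4))
y2 [488. 484.  60.] (271, [483.2, 490.2], array([56., 42.]), np.float64(80.3)) (513, [488.3, 493.7], array([41., 44.]), np.float64(79.0))
pink [398. 381.  60.] (242, [398.5, 384.9], array([40., 41.]), np.float64(77.6)) (461, [397.3, 389.3], array([41., 46.]), np.float64(75.1))
can [390. 288.  60.] (650, [391.1, 280.4], array([66., 65.]), np.float64(101.8)) (1118, [389.6, 284.9], array([67., 70.]), np.float64(96.4))
shi [ 644. -243.   60.] (230, [642.6, -240.4], array([35., 36.]), np.float64(92.4)) (271, [640.2, -238.2], array([36., 48.]),
[... 729 characters left out ...]
 256.60693359375), 76.78012084960938)
17 27 624 [557.4 -67.2  22.3] ((540.8675537109375, -59.58732604980469), (168.07533264160156, 166.61642456054688), 61.010406494140625)
36 60 162 [470.5 -20.5  48.5] ((470.73870849609375, -20.311622619628906), (166.72518920898438, 6.178008079528809), 60.91118240356445)
3 12 1270 [544.9 -58.5   6.3] ((536.732421875, -58.3375244140625), (247.23721313476562, 238.4010772705078), 11.221434593200684)
17 27 620 [544.2 -54.5  20.4] ((538.2042846679688, -57.539215087890625), (175.28634643554688, 172.37570190429688), 61.163475036621094)
36 60 195 [470.  -13.2  43.9] ((468.8437805175781, -18.357337951660156), (171.21826171875, 12.030592918395996), 61.849971771240234)
```

View pics/c1.png

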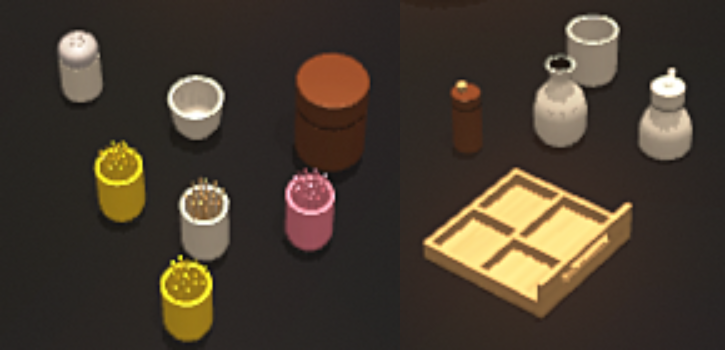

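The crop confirms the white toothpick cup (side view 321,358), between the yellow and pink ones. It also confirms the capped salt shaker, the slim shichimi with its stopper, the lidded and spouted pitcher, and the caddy's slotted back facing the robot (yaw about 151°). Heights and diameters match the given sizes. I'll start with the toothpick cup, checking it with the wrist camera on approach.

```bash
cat > pp.py <<'E'
from h import *
CAD=np.array([539.8,-58.0]); CY=np.radians(150.9)
def cad(x,y): c,s=np.cos(CY),np.sin(CY); return CAD+np.array([c*x-s*y,s*x+c*y])
def quat(a):
    c,s=np.cos(a),np.sin(a); q=R.from_matrix(np.array([[-s,c,0],[c,s,0],[0,0,-1.]])).as_quat(); return [q[3],*q[:3]]
def pose(xy,a,zs):
    best=None
    for k in(-1,0,1):
        js=[bot.ik([*xy,z],quat(a+k*np.pi)) for z in zs]
        if any(j is None for j in js): continue
        if best is None or abs(js[0][5])<best[0]: best=(abs(js[0][5]),quat(a+k*np.pi))
    print('j6',None if best is None else round(best[0],2)); return best[1]
def see(xy,zlo,zhi,r=45):
    c=cam('wrist'); Q=cloud(c).reshape(-1,3)
    Q=Q[(np.hypot(*(Q[:,:2]-xy).T)<r)&(Q[:,2]>zlo)&(Q[:,2]<zhi)]
    lo,hi=Q.min(0),Q.max(0); print('see',len(Q),((lo+hi)/2).round(1),(hi-lo).round(1)); return (lo+hi)[:2]/2,c,Q
def pick(xy,a,gz,opening,force=40,H=230):
    q=pose(xy,a,(H,gz)); bot.move_gripper(opening); bot.move_to([*xy,H],q)
    bot.servo_line([*xy,gz],speed=120)
    bot.move_gripper(5,grip_force=force); s=bot.read_state(); print('grip',s['grip_width'],s['grip_force'])
    bot.servo_line([*xy,gz+30],speed=60); bot.servo_line([*xy,H],speed=150)
    s=bot.read_state(); print('lift',s['grip_width'],s['grip_force'],s['clock'])
def place(cxy,a,gz,opening,H=230):
    xy=cad(*cxy); a+=CY; q=pose(xy,a,(H,gz)); bot.move_to([*xy,H],q)
    bot.servo_line([*xy,gz+6+12],speed=100); bot.dwell(.3)
    hit=bot.servo_line([*xy,gz+6-4],speed=15,until_force=4)
    s=bot.read_state(); print('hit',hit,s['ee_pos'].round(1),'want',gz+6)
    bot.move_gripper(opening); bot.dwell(.2)
    bot.servo_line([*xy,gz+80],speed=100); bot.servo_line([*xy,H],speed=200); print('clock',bot.read_state()['clock'])
E
python3 - <<'E'
from pp import *
xy=np.array([488,411.]); a=np.radians(45)
bot.move_to([*xy,230],pose(xy,a,(230,40)))
p,c,_=see(xy,40,80,35); cv2.imwrite('pics/w1.png',c['image'])
for n,(x,y) in dict(tp=(-45,-40.5),salt=(-45,40.5),pit=(35,34),shi=(35,-47)).items():
    print(n,cad(x,y).round(),end=' '); pose(cad(x,y),CY+np.pi/2,(230,48))
E
```

```text
j6 0.14
see 1191 [487.  411.1  58.7] [41.3 41.6 37.4]
tp [599. -44.] j6 1.2
salt [ 559. -115.] j6 1.33
pit [493. -71.] j6 1.28
shi [532.   0.] j6 1.13
```

View pics/w1.png

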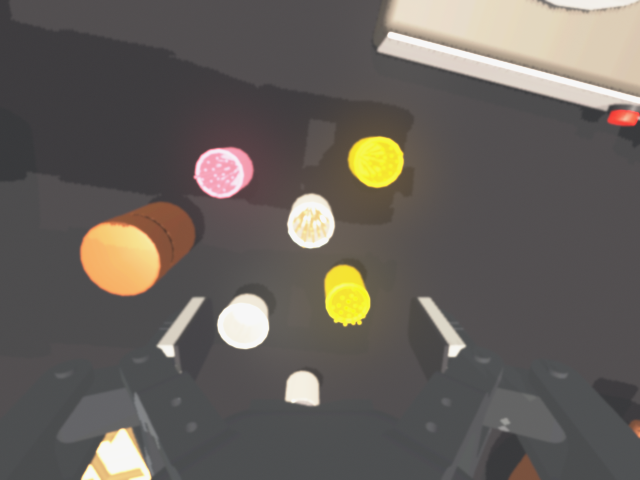

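The wrist view shows the white cup full of toothpicks at (310,220), centred and 41 mm wide. The fingers will come down between its neighbours, so I'll pick it now.

```bash
python3 - <<'E'
from pp import *
pick(np.array([487.3,411]),np.radians(45),40,64)
place((-45,-40.5),np.pi/2,40,56)
xy=cad(0,0); bot.move_to([xy[0]-40,xy[1]+20,300],pose(xy,CY+np.pi/2,(300,)))
c=cam('wrist'); cv2.imwrite('pics/w2.png',c['image'])
P=cloud(c).reshape(-1,3); Q=P[np.hypot(*(P[:,:2]-xy).T)<125]
for lo,hi in((16,28),(40,53),(55,75)):
    q=Q[(Q[:,2]>lo)&(Q[:,2]<hi)]; print(lo,len(q),cv2.minAreaRect(q[:,:2].astype(np.float32)) if len(q)>3 else '')
E
```

```text
j6 0.14
grip 41.24279102743008 40.70172490552068
lift 41.08831052460957 40.55006414651871 6.1583
j6 1.2
hit True [598.8 -44.5  46.6] want 46
clock 12.875
j6 1.24
16 3502 ((538.082275390625, -59.0423583984375), (168.4648895263672, 166.36671447753906), 60.99985885620117)
40 1156 ((529.881103515625, -54.458396911621094), (167.61265563964844, 147.4909210205078), 61.026451110839844)
55 632 ((597.9534912109375, -44.446659088134766), (40.78819274902344, 41.262451171875), 44.16380310058594)
```

View pics/w2.png

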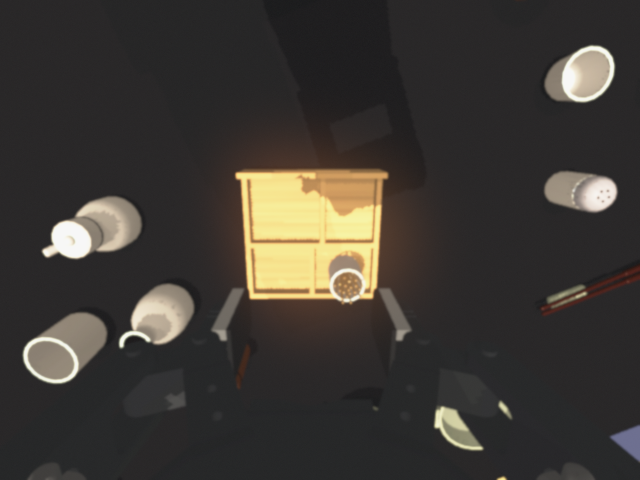

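The toothpick cup stands in the front compartment before the narrow one, at (347,285). The caddy pose is confirmed to within about 1.5 mm. Salt is next, then a hover over the pitcher to find its spout direction.

```bash
sed -i 's/CAD=np.array.*; /CAD=np.array([539.0,-58.6]); /' pp.py; python3 - <<'E'
from pp import *
xy=np.array([638.3,246]); a=np.radians(111)
bot.move_to([*xy,230],pose(xy,a,(230,44)))
p,c,_=see(xy,35,72,35)
if np.hypot(*(p-xy))<7: xy=(p+xy)/2
pick(xy,a,44,64)
place((-45,40.5),np.pi/2,44,56)
xy=np.array([400.5,-270.]); a=0
bot.move_to([*xy,260],pose(xy,a,(260,80)))
p,c,Q=see(xy,55,105,50); cv2.imwrite('pics/w3.png',c['image'])
q=Q[(Q[:,2]>70)&(Q[:,2]<95)]; lid=q[np.hypot(*(q[:,:2]-xy).T)<50]
# robust lid circle: trim spout by iterating on points within 21 mm
cc=np.median(lid[:,:2],0)
for _ in range(20):
    k=lid[np.hypot(*(lid[:,:2]-cc).T)<21.5]; r=cv2.minEnclosingCircle(k[:,:2].astype(np.float32)); cc=np.array(r[0])
d=lid[:,:2]-cc; rr=np.hypot(*d.T); f=d[rr>27]
print('lid',cc,r[1],'spout',len(f),rr.max(),np.degrees(np.arctan2(*f.mean(0)[::-1])) if len(f) else '')
b,_,_=see(xy,12,35,50)
E
```

```text
j6 1.52
see 1530 [639.3 246.1  51.9] [39.  38.7 33.7]
j6 1.52
grip 38.50056679667538 40.45564719486264
lift 38.720244749589924 40.25443331927259 20.2417
j6 1.33
hit True [ 558.6 -115.9   50.6] want 50
clock 27.625
j6 0.67
see 1856 [ 400.1 -278.6   76.4] [39.8 58.4 42.8]
lid [ 399.84472656 -270.99514771] 20.05659294128418 spout 101 36.78238832275822 -92.95218805307027
see 291 [ 399.7 -264.4   23.5] [63.5 50.7 22.9]
```

View pics/w3.png

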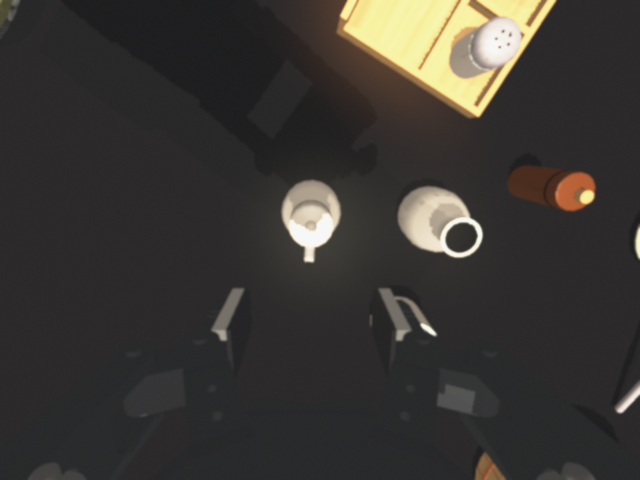

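The pitcher (310,215) has its spout pointing at -93° (about world -y) and its lid centre at (400,-271). The salt shaker stands in its compartment. Next are the pitcher and then the shichimi.

```bash
python3 - <<'E'
from pp import *
pick(np.array([400,-271.]),np.radians(-3),80,62)
place((35,34),np.pi/2,80,56)
xy=np.array([641.,-239]); a=np.radians(110)
bot.move_to([*xy,230],pose(xy,a,(230,58)))
p,c,_=see(xy,50,84,35)
if np.hypot(*(p-xy))<7: xy=(p+xy)/2
pick(xy,a,58,60)
place((35,-47),np.pi/2,58,50)
xy=cad(0,0); bot.move_to([xy[0]-40,xy[1]+20,300],pose(xy,CY+np.pi/2,(300,)))
c=cam('wrist'); cv2.imwrite('pics/w4.png',c['image']); P=cloud(c).reshape(-1,3)
for n,(x,y),lo,hi in(('pit',(35,34),60,88),('shi',(35,-47),55,92),('salt',(-45,40.5),35,75),('tp',(-45,-40.5),35,85)):
    q=P[(np.hypot(*(P[:,:2]-cad(x,y)).T)<38)&(P[:,2]>lo)&(P[:,2]<hi)]
    l=(q[:,:2]-CAD)@np.array([[np.cos(CY),-np.sin(CY)],[np.sin(CY),np.cos(CY)]])
    print(n,((l.min(0)+l.max(0))/2).round(1),np.ptp(l,0).round(1),q[:,2].max().round(1))
E
```

```text
j6 0.62
grip 38.321140759260196 40.00478417845443
lift 38.95781017548325 40.5597524496261 32.4333
j6 1.28
hit True [491.9 -71.2  86.6] want 86
clock 37.7333
j6 0.81
see 1347 [ 642.1 -239.8   67.1] [35.3 35.7 33.8]
j6 0.81
grip 35.48015370188791 39.57900881767273
lift 35.084624043936564 39.79807734489441 43.7333
j6 1.13
hit True [ 5.314e+02 -5.000e-01  6.440e+01] want 64
clock 50.175
j6 1.24
pit [34.  33.4] [46.7 42.3] 88.0
shi [ 36. -47.] [34.7 35.7] 91.9
salt [-43.6  40.8] [38.8 38.7] 74.8
tp [-44.6 -40.8] [41.8 41.2] 82.7
```

View pics/w4.png

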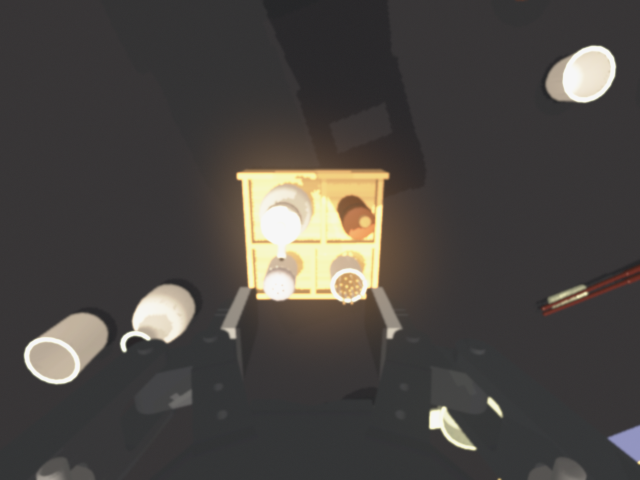

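All four stand centred in their compartments (pitcher 283,220; shichimi 357,220; salt 280,280; toothpicks 348,285). The flask, teacup and sake cup are unmoved in view, so I'm handing in.

```bash
python3 -c "
from rig import bot
print(bot.finish_job())"
```

```text
the job is handed in; nothing more can be done
None
```

I put all four seasonings upright and centred in their own compartments, left the other items standing where they were, and handed the job in with about 50 of the 112 s used; no verdict was returned.

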